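Shift the flow selector through its H-gate to the green slot

ROBOT

A 7-joint arm with a two-finger parallel gripper is mounted at the origin on the work surface. World frame = base frame: x ahead of the robot, y to its left, z up, the work surface at z = 0. Lengths are in m, angles in rad, forces in N, time in s.
With the tool pointing down it reaches from about 0.425 to 0.925 m from the base axis. Payload 6.8 kg.
Tool frame: the origin (TCP) lies midway between the tips of the shut fingers; the grasp point (between the pads) lies 19 mm behind it; z points along the fingers, y is the direction in which the jaws open and shut (so a half turn about z gives the same grasp; the last joint's range is limited). The gripper opens to 85 mm and grips with 20 to 120 N. Pads are 22 mm wide; open, the fingers measure 114 mm over their backs; the gripper's body (76 mm by 85 mm) begins 54 mm behind the grasp point. The pads swing forward as they close: fully open they stand 13 mm farther back than shut.
Start: joints at [1.153, 0.477, 0.022, 1.555, -0.011, 1.109, -0.083], TCP at [0.206, -0.643, 0.231] pointing down, gripper open.
Joint ranges: [-2.96, 2.96], [-0.34, 2.1], [-1.41, 1.46], [0.24, 2.44], [-1.37, 4.51], [0.17, 1.92], [-2.96, 2.96]. Speed limits (rad/s): [2.39, 2.39, 3.14, 3.14, 3.14, 3.14, 3.14].

INTERFACE

Orientations are given as a unit quaternion [x, y, z, w].
In Python, from rig import arm gives the robot as it stands. The module is installed in compiled form; this text tells all that it offers. Calls block until the motion is done:
- arm.reach(position, orientation): joint-space move of the TCP to a pose.
- arm.line_to(position, rotation=None, velocity=0.15): straight line of the TCP; rotation=None keeps the orientation; velocity is the mean speed in m/s.
- arm.goto_joints(angles): joint-space move.
- arm.gripper_to(opening): finger opening in m; the grip force is fixed at half the most; returns when the fingers have stopped.
- arm.sleep(seconds).
- arm.inverse_kinematics(position, orientation): joint angles nearest the present ones, or None.
- arm.observe(): the state.
- arm.camera(name): name is "scene" or "top" or "wrist"; returns a dict with "image" (420x560x3 uint8, blue, green, red), "fx", "fy", "cx", "cy" (pixels), "pose" (4x4, takes a point from camera to world coordinates). Camera axes: x right, y down, z forward; pixel columns grow to the right and rows downward; lengths in m; the calibration is good to about 2 mm. A picture is of the moment at which its call begins. There is no depth.
A pose or a line that the arm cannot do raises arm.IKError and nothing moves.
- arm.finish_job(): hands the job in, once; it reports no verdict.
The state is a dict: "t": time; "joint_pos": joint angles; "qd": joint speeds; "joint_efforts": joint torques, N m; "tool_pos": TCP position; "eef_rot": TCP orientation; "force": force on the tool from outside, world axes, zero at the start; "torque": the same for the moment, N m; "width": finger opening in m.
Only numpy, scipy, OpenCV 4.12 (cv2) and the standard library are available. Lean on these libraries where they do the work, as an engineer would, in place of code of your own. Each camera call takes 0.05 s, during which the arm holds its last target.

TASK

Push the orange-knobbed selector lever through the H-shaped gate of the white flow selector - out of its slot, across the middle channel and into the slot that ends at the green tag - until it is fully home there. Only push it with the outside of the fingers, never take it between them; leave the loose things lying around the selector where they are, and finish with the hand clear.

Things in the scene. Friction and masses are not known exactly. Their poses are not given: they have to be found in the camera images.
- gate: Fixed white selector box, 156 (x) x 130 (y) mm, 100 mm high, top a metal gate plate, turned up to 0.8 rad. Origin: centre of its underside; z up. Black H-shaped opening, centred: slots along x at y = +21 and -21 mm, 15 mm wide, from x = -32 to +32 mm, joined by a middle channel along y at x = 0, 20 mm wide, corners rounded.
- crosshead (a joint): Sideways swing of the lever (rad), + to the gate's +y, about its x axis through a pivot 35 mm above the table under the gate's centre. +0.28 to +0.347: +y slots (always starts there); -0.28 to -0.347: -y slots (green tag's side); crosses only in the middle channel. Stops at +-0.347. Stays where left by friction: 2 to 2.5 N at the knob moves it.
- lever (a joint): Swing of the lever along the slots (rad), + to the gate's +x, about the same pivot. Within +-0.07 it is in line with the middle channel, free to cross. Stops at +-0.37, fully home in a slot end. Starts anywhere along the slot. Stays where left, same friction. Both joints 0: upright.
- knob (a point): Centre of the lever's orange ball knob, 32 mm in diameter, on a 10 mm rod; 165 mm above the table upright, 150 mm in a slot end. With swings a (crosshead) and b (lever) it lies 130 mm x (sin b, sin a cos b, cos a cos b) from the pivot, in the gate's axes. The space around it above the plate is free for fingers.
- tag_green: Green tag, 28 x 30 mm, 2 mm thick, flat on the gate plate just beyond the slot end wanted: at x = +58 or -58 mm, y = -21 mm in the gate's axes. Origin: centre of its underside. Yellow, red and blue tags (not listed) mark the other three ends.
- vial: Loose clear capped vial, 32 mm in diameter, 70 mm tall, standing beside the selector. Origin: centre of its underside. Leave alone.
- tape_roll: Loose yellow roll of tape lying flat, 90 mm in diameter, 24 mm high, beyond the selector. Origin: centre of its underside. Leave alone.
- screwdriver: Loose screwdriver with a red handle, 190 mm long, lying beside the selector, under 40 mm high. Leave alone.
- jar: Loose clear jar with a white cap, 60 mm in diameter, 85 mm tall, standing on the left. Origin: centre of its underside. Leave alone.
- torch: Loose black torch 134 mm long, 36 mm high, lying on the right. Origin: under its middle. Leave alone.
- sample_case: Loose grey case 90 x 130 x 50 mm at the back left. Origin: centre of its underside. Leave alone.
Things that resemble listed ones, but are neither listed nor needed, are in the scene too. What is shaped like the gate but purple is not meant.

How it is judged:
On the way, in this order (a step that is already met when the one before it is completed fails the run):
1. the lever is brought across the middle channel to the side of the green tag (value of joint crosshead below -0.25 rad), for 0.1 s.
2. the lever is fully home in the slot at the green tag (value of joint crosshead below -0.25 rad and ((x of tag_green in the frame of gate above 0 m and value of joint lever above 0.31 rad) or (x of tag_green in the frame of gate below 0 m and value of joint lever below -0.31 rad))), for 0.2 s.
At the end, for the whole second after the job is handed in: The lever stands still in the slot on the green tag's side (sideways swing below -0.25 rad) and fully home towards the green tag (swing along the slot beyond 0.31 rad of 0.37 on that side, about 8 mm at the knob), and the robot has let go (all of step 2 and velocity of joint crosshead between -0.05 and 0.05 rad/s and velocity of joint lever between -0.05 and 0.05 rad/s); the robot touches nothing.
It fails at once if the lever is taken between the fingers (grasp point within 14 mm of the knob seen from above, and not more than 20 mm above its centre) (horizontal distance between the grasp point and knob below 0.014 m and z of the grasp point in the frame of knob below 0.02 m).
It fails at once if a loose bystander is lifted, knocked or moved by more than 20 mm (distance of any of vial, tape_roll, screwdriver, jar, torch, sample_case from where it was at the start of the episode above 0.02 m).
It also fails if it takes over 53 s, if anything falls off the work surface, if the arm or the gripper's body presses on something with over 40 N, if the wrist force passes 120 N, or if a joint passes its speed limit or range.

## Working session

There is one attempt and no reset: what is moved stays moved. The work goes in short steps, each a Python script; the robot and the scene stay as the last script left them, time stands still between calls to the robot, and variables do not carry over. Pictures are saved under pics/ and viewed, and the job is handed in when it is done.

```bash
mkdir -p pics; python3 - <<'E'
from rig import arm
import cv2,numpy as np,pickle
s=arm.observe(); print(s['t'],s['tool_pos'],s['eef_rot'],s['width'],s['force'])
d={}
for n in ('scene','top'):
    c=arm.camera(n); d[n]=c; cv2.imwrite(f'pics/{n}0.png',c['image']); print(n,c['fx'],c['fy'],c['cx'],c['cy'],np.round(c['pose'],3))
pickle.dump(d,open('c0.pkl','wb'))
E
```

```text
0.0 [ 0.20558037 -0.64230084  0.23031213] [ 9.88025980e-01  1.54284820e-01 -2.08400810e-04 -9.01901054e-04] 0.08531057340467876 [ 1.06282859 -0.3355399  -0.5045844 ]
scene 381.41869612770256 381.41869612770256 274.66241269779573 211.89963983347766 [[ 0.092  0.658 -0.748  1.256]
 [ 0.996 -0.053  0.075 -0.065]
 [ 0.01  -0.751 -0.66   0.78 ]
 [ 0.     0.     0.     1.   ]]
top 408.1171038072448 408.1171038072448 280.4851033133218 208.3109257302308 [[-0.015 -0.991  0.135  0.352]
 [-1.     0.014 -0.008  0.   ]
 [ 0.006 -0.135 -0.991  1.365]
 [ 0.     0.     0.     1.   ]]
```

View pics/scene0.png

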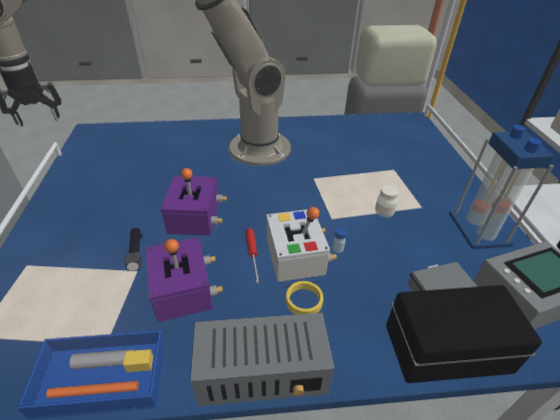

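View pics/top0.png

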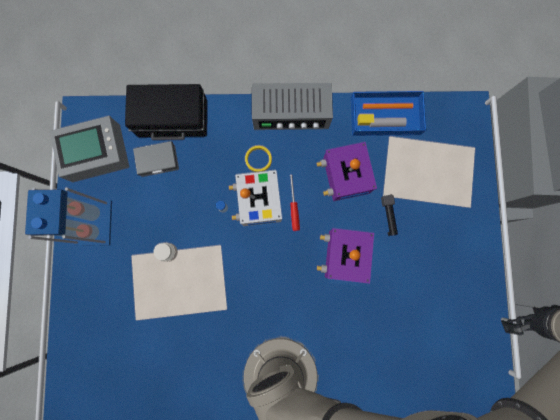

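The candidates are three orange-knobbed selectors. In the top view they are white at (258,197), purple at (350,170) and purple at (350,255). The white one is meant. I'll measure it and enlarge a crop to confirm.

```bash
cat > h.py <<'E'
import cv2,numpy as np
def ray(c,u,v):
    P=np.array(c['pose']); d=P[:3,:3]@np.array([(u-c['cx'])/c['fx'],(v-c['cy'])/c['fy'],1]); return P[:3,3],d/np.linalg.norm(d)
def plane(c,u,v,z):
    o,d=ray(c,u,v); return o+d*(z-o[2])/d[2]
def tri(r):
    A=np.zeros((3,3));b=np.zeros(3)
    for o,d in r:
        M=np.eye(3)-np.outer(d,d);A+=M;b+=M@o
    return np.linalg.solve(A,b)
def proj(c,p):
    P=np.linalg.inv(np.array(c['pose']));q=P[:3,:3]@np.array(p)+P[:3,3];return c['cx']+c['fx']*q[0]/q[2],c['cy']+c['fy']*q[1]/q[2]
R={'orange':((5,150,120),(16,255,255)),'green':((45,120,80),(75,255,255)),'yellow':((22,120,120),(32,255,255)),'blue':((112,150,120),(125,255,255)),'red':((174,150,100),(180,255,255))}
def blobs(c,name,box):
    hsv=cv2.cvtColor(c['image'],cv2.COLOR_BGR2HSV);m=cv2.inRange(hsv,*map(np.array,R[name]))
    if name=='red': m|=cv2.inRange(hsv,np.array((0,150,100)),np.array((4,255,255)))
    k=np.zeros_like(m);x0,y0,x1,y1=box;k[y0:y1,x0:x1]=m[y0:y1,x0:x1]
    n,_,st,ce=cv2.connectedComponentsWithStats(k)
    return [(int(st[i,4]),tuple(np.round(ce[i],2)),tuple(st[i,:4])) for i in range(1,n) if st[i,4]>5]
E
python3 - <<'E'
from h import *;import pickle
d=pickle.load(open('c0.pkl','rb'))
B={'top':(225,165,285,228),'scene':(262,200,335,280)}
kn=[]
for n in B:
    c=d[n];x0,y0,x1,y1=B[n]
    cv2.imwrite(f'pics/crop_{n}.png',cv2.resize(c['image'][y0:y1,x0:x1],None,fx=7,fy=7,interpolation=cv2.INTER_CUBIC))
    for k in R:
        for b in blobs(c,k,B[n]):
            z=.102 if k!='orange' else .155
            print(n,k,b,np.round(plane(c,*b[1],z),4))
E
```

```text
top orange (62, (np.float64(244.5), np.float64(192.9)), (np.int32(241), np.int32(189), np.int32(8), np.int32(9))) [0.5654 0.0983 0.155 ]
top green (63, (np.float64(262.52), np.float64(177.4)), (np.int32(259), np.int32(174), np.int32(9), np.int32(8))) [0.6236 0.0456 0.102 ]
top yellow (58, (np.float64(257.34), np.float64(168.16)), (np.int32(247), np.int32(165), np.int32(23), np.int32(7))) [0.6536 0.0617 0.102 ]
top yellow (71, (np.float64(266.69), np.float64(213.48)), (np.int32(262), np.int32(210), np.int32(10), np.int32(8))) [0.5087 0.0337 0.102 ]
top blue (37, (np.float64(253.51), np.float64(214.97)), (np.int32(249), np.int32(212), np.int32(9), np.int32(7))) [0.5046 0.0748 0.102 ]
top red (57, (np.float64(249.51), np.float64(178.81)), (np.int32(246), np.int32(175), np.int32(8), np.int32(8))) [0.6196 0.0867 0.102 ]
scene orange (83, (np.float64(313.7), np.float64(212.17)), (np.int32(309), np.int32(208), np.int32(10), np.int32(10))) [0.5563 0.1028 0.155 ]
scene green (85, (np.float64(293.62), np.float64(248.21)), (np.int32(288), np.int32(244), np.int32(13), np.int32(9))) [0.6245 0.0459 0.102 ]
scene yellow (70, (np.float64(283.63), np.float64(216.64)), (np.int32(278), np.int32(213), np.int32(12), np.int32(8))) [0.5084 0.0342 0.102 ]
scene blue (62, (np.float64(299.19), np.float64(214.89)), (np.int32(294), np.int32(212), np.int32(12), np.int32(7))) [0.5048 0.0765 0.102 ]
scene red (83, (np.float64(310.47), np.float64(245.94)), (np.int32(305), np.int32(242), np.int32(12), np.int32(9))) [0.6203 0.0881 0.102 ]
```

```bash
python3 -c "
import cv2,numpy as np
a=cv2.imread('pics/crop_top.png');b=cv2.imread('pics/crop_scene.png');h=max(a.shape[0],b.shape[0])
f=lambda i:cv2.copyMakeBorder(i,0,h-i.shape[0],0,0,cv2.BORDER_CONSTANT)
o=np.hstack([f(a),f(b)]);s=800/o.shape[1];cv2.imwrite('pics/crop2.png',cv2.resize(o,None,fx=s,fy=s))"
```

```text
(no output)
```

View pics/crop2.png

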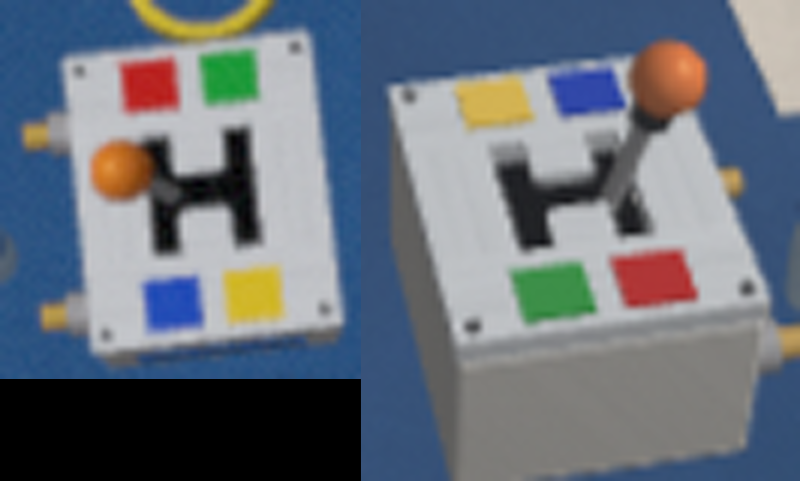

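This shows the white selector with its knob on the red/blue side, near the middle. The green tag is at top (262.5,177.4) and scene (293.6,248.2). The tag spacing of about 116 × 42 mm matches. Next I'll compute the frame and the knob position.

```bash
cat >> h.py <<'E'
G=np.array([.6241,.0457]);Y=np.array([.5085,.0340]);Bl=np.array([.5047,.0757]);Rd=np.array([.6200,.0874])
C=(G+Y+Bl+Rd)/4
gx=(G-Y)+(Rd-Bl);psi=np.arctan2(gx[1],gx[0]);gx=gx/np.linalg.norm(gx);gy=np.array([-gx[1],gx[0]])
def g2w(x,y,z): return np.array([*(C+gx*x+gy*y),z])
def w2g(p): q=np.array(p[:2])-C; return np.array([q@gx,q@gy,p[2]])
Q=[np.cos(psi/2),np.sin(psi/2),0,0]
from scipy.optimize import least_squares
def kn(a,b): return g2w(.13*np.sin(b),.13*np.sin(a)*np.cos(b),.035+.13*np.cos(a)*np.cos(b))
def lever(obs):
    r=least_squares(lambda q:np.concatenate([np.subtract(proj(c,kn(*q)),uv) for c,uv in obs]),[0,0]);return r.x,r.fun
E
python3 - <<'E'
from h import *;import pickle
from rig import arm
d=pickle.load(open('c0.pkl','rb'))
print(C,psi,[np.round(w2g([*p,0]),4) for p in(G,Y,Bl,Rd)])
o=[(d['top'],(244.5,192.9)),(d['scene'],(313.7,212.2))]
t=tri([ray(c,*uv) for c,uv in o]);print('tri',t,w2g(t),'r',np.linalg.norm(w2g(t)-[0,0,.035]));print(lever(o))
print('vial cap',plane(d['top'],221,206,.07),plane(d['scene'],341,233,.07))
for p in [(0,.1,.14),(0,.1,.3),(0,-.02,.14),(-.05,-.04,.14),(.02,-.04,.14)]:
    print(p,g2w(*p),np.round(arm.inverse_kinematics(g2w(*p),Q),2))
E
```

```text
[0.564325 0.0607  ] 0.10099775477833538 [array([ 0.058, -0.021,  0.   ]), array([-0.0582, -0.0209,  0.    ]), array([-0.0578,  0.0209,  0.    ]), array([0.0581, 0.021 , 0.    ])]
tri [0.5644045  0.09929246 0.16213692] [0.00397022 0.03838778 0.16213692] r 0.13286526739235102
(array([0.30407133, 0.02320836]), array([-0.58088663,  0.43542968, -0.6408552 ,  0.70211858]))
vial cap [0.53888501 0.18053211 0.07      ] [0.55020086 0.18403695 0.07      ]
(0, 0.1, 0.14) [0.55424239 0.16019041 0.14      ] [ 0.09  0.49 -0.62  1.85  0.35  0.91 -2.17]
(0, 0.1, 0.3) [0.55424239 0.16019041 0.3       ] [ 0.27  0.37 -0.85  1.67  0.29  1.23 -2.11]
(0, -0.02, 0.14) [0.56634152 0.04080192 0.14      ] [ 0.19  0.45 -0.47  1.87  0.26  0.88 -1.88]
(-0.05, -0.04, 0.14) [0.51861284 0.01586253 0.14      ] [ 0.24  0.38 -0.48  1.99  0.23  0.83 -1.83]
(0.02, -0.04, 0.14) [0.58825613 0.02292036 0.14      ] [ 0.18  0.47 -0.42  1.83  0.24  0.89 -1.82]
```

The geometry agrees to about 3 mm: a≈0.30 and b≈0.02, so the lever is already in line with the middle channel. With the fingers shut, I'll push towards −y from the +y side.

```bash
cat >> h.py <<'E'
def look(arm,tag):
    o=[]
    for n,B in (('top',(225,165,285,228)),('scene',(262,195,335,280))):
        c=arm.camera(n); x0,y0,x1,y1=B;cv2.imwrite(f'pics/{tag}_{n}.png',cv2.resize(c['image'][y0-15:y1+15,x0-15:x1+15],None,fx=4,fy=4,interpolation=cv2.INTER_CUBIC))
        b=blobs(c,'orange',B)
        if b: b=max(b);o.append((c,b[1]));print(n,b[:2])
    if o: print('lever',*lever(o))
E
python3 - <<'E'
from h import *;from rig import arm
arm.gripper_to(0.0)
p=arm.observe()['tool_pos']
arm.line_to([p[0],p[1],.34])
arm.reach(g2w(.004,.1,.30),Q)
arm.line_to(g2w(.004,.1,.137),velocity=.15)
s=arm.observe();print(s['t'],s['width'],w2g(s['tool_pos']),s['force'])
arm.line_to(g2w(.004,.078,.137),velocity=.08)
s=arm.observe();print(s['t'],w2g(s['tool_pos']),s['force'])
look(arm,'p1')
E
python3 -c "
import cv2,numpy as np
a=cv2.imread('pics/p1_top.png');b=cv2.imread('pics/p1_scene.png');b=b[:a.shape[0]] if b.shape[0]>a.shape[0] else b
h=min(a.shape[0],b.shape[0]);cv2.imwrite('pics/p1.png',np.hstack([a[:h],b[:h]]))"
```

```text
6.05 -0.0003907046737385553 [0.00469372 0.10034323 0.13798201] [0.33672024 0.14439409 0.54226947]
6.475 [0.00418554 0.07690347 0.13710804] [ 0.64994573  0.50563291 -0.10018237]
scene (89, (np.float64(313.45), np.float64(212.33)))
lever [0.31783671 0.00436469] [0. 0.]
```

View pics/p1.png

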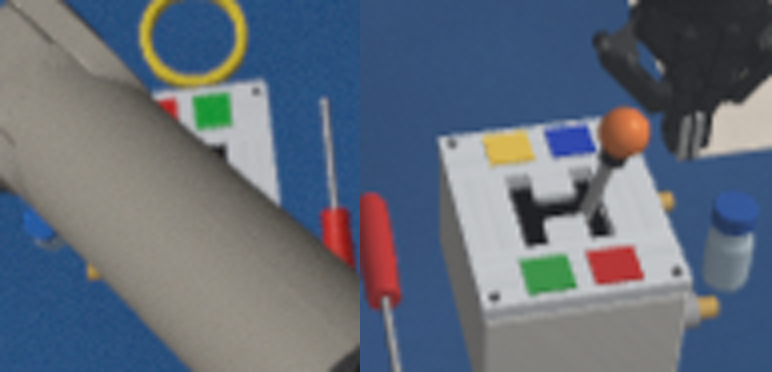

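The fingertips are at the +y side of the knob, level with it, at about (690,130) in this crop. The knob at (624,130) hasn't moved. The arm blocks the top view. I'll push in steps.

```bash
python3 - <<'E'
from h import *;from rig import arm
for y in (.06,.04,.02,.005,-.003):
    arm.line_to(g2w(.004,y,.137),velocity=.06)
    s=arm.observe();f=s['force'];print(round(s['t'],2),np.round(w2g(s['tool_pos']),4),'f',np.round([f[:2]@gx,f[:2]@gy,f[2]],1))
    look(arm,f'q{y}')
E
```

```text
7.03 [0.004  0.0592 0.1369] f [-0.8  0.3  0.5]
scene (87, (np.float64(310.09), np.float64(212.16)))
lever [0.246082   0.00973507] [-3.69482223e-12  1.24202870e-11]
7.61 [0.0038 0.0386 0.1367] f [-0.7  0.4 -0.2]
scene (82, (np.float64(301.78), np.float64(212.74)))
lever [0.07575285 0.02675011] [0. 0.]
8.19 [0.0039 0.0189 0.1368] f [-0.2  0.1  0.1]
scene (83, (np.float64(293.67), np.float64(213.83)))
lever [-0.08136179  0.02866376] [-5.68434189e-14  0.00000000e+00]
8.69 [0.004  0.004  0.1369] f [ 0.3  0.4 -0.3]
scene (86, (np.float64(287.84), np.float64(215.03)))
lever [-0.19307514  0.02530677] [-1.13686838e-13  2.84217094e-14]
9.07 [ 0.004  -0.0037  0.137 ] f [ 0.3 -0.3 -0.6]
scene (88, (np.float64(285.2), np.float64(215.82)))
lever [-0.2446813   0.02582826] [-3.41060513e-13  1.47792889e-12]
```

View pics/q-0.003_scene.png

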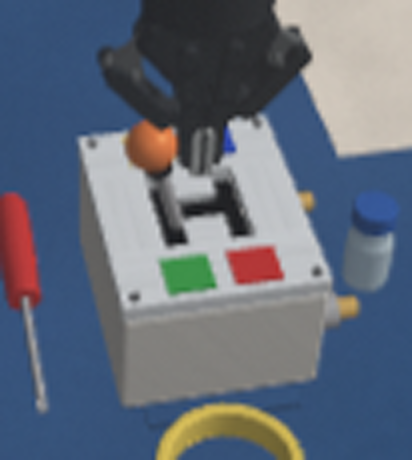

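The push works, with the TCP staying about 28 mm from the knob centre. About 10 mm more should reach a≈−0.32.

```bash
python3 - <<'E'
from h import *;from rig import arm
for y in (-.010,-.0137):
    arm.line_to(g2w(.004,y,.137),velocity=.03); arm.sleep(.15)
    s=arm.observe();f=s['force'];print(round(s['t'],2),np.round(w2g(s['tool_pos']),4),'f',np.round([f[:2]@gx,f[:2]@gy,f[2]],1))
    look(arm,f'q{y}')
# back off, up, then round to -x side
arm.line_to(g2w(.004,.01,.137),velocity=.1)
arm.line_to(g2w(-.0,.02,.235),velocity=.2)
arm.line_to(g2w(-.06,-.04,.235),velocity=.2)
s=arm.observe();print(s['t'],w2g(s['tool_pos']))
look(arm,'r1')
E
```

```text
9.71 [ 0.0041 -0.0103  0.1371] f [ 0.1 -0.3  0.3]
scene (94, (np.float64(282.47), np.float64(216.66)))
lever [-0.29816123  0.02408002] [1.03455022e-11 3.07238679e-11]
10.23 [ 0.004  -0.0138  0.137 ] f [ 0.6  2.  -1.1]
scene (93, (np.float64(281.24), np.float64(217.01)))
lever [-0.32215152  0.02162143] [4.1666226e-11 9.3706376e-11]
11.9333 [-0.0598618  -0.03982569  0.23452899]
scene (91, (np.float64(281.32), np.float64(216.87)))
lever [-0.31993153  0.01887418] [3.68913788e-11 8.06039679e-11]
```

View pics/r1_scene.png

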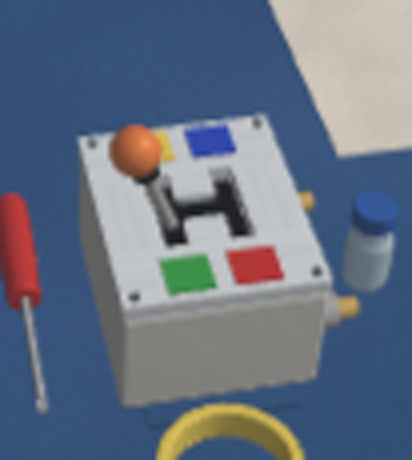

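The lever is at a≈−0.32, in the −y slot. Now I'll push +x towards the green tag.

```bash
python3 - <<'E'
from h import *;from rig import arm
arm.line_to(g2w(-.06,-.04,.133),velocity=.15)
for x in (-.03,-.01,.005,.012):
    arm.line_to(g2w(x,-.04,.133),velocity=.06); arm.sleep(.1)
    s=arm.observe();f=s['force'];print(round(s['t'],2),np.round(w2g(s['tool_pos']),4),'f',np.round([f[:2]@gx,f[:2]@gy,f[2]],1))
    look(arm,f's{x}')
E
```

```text
13.62 [-0.0304 -0.04    0.1328] f [ 0.2 -1.4  0.1]
scene (98, (np.float64(281.17), np.float64(216.86)))
lever [-0.32256611  0.0172209 ] [4.59294824e-11 9.88507054e-11]
14.3 [-0.0099 -0.0398  0.1329] f [-0.8  0.5 -0.4]
scene (95, (np.float64(282.57), np.float64(220.76)))
lever [-0.31974152  0.12153658] [3.21733751e-11 8.22240054e-11]
14.9 [ 0.0055 -0.04    0.1331] f [-0.3  0.7 -0.9]
scene (100, (np.float64(283.94), np.float64(225.68)))
lever [-0.32423165  0.23652705] [8.71409611e-11 1.88634885e-10]
15.37 [ 0.0121 -0.04    0.133 ] f [-0.8  0.4 -0.7]
scene (102, (np.float64(284.9), np.float64(228.03)))
lever [-0.32120114  0.29009518] [0. 0.]
```

View pics/s0.012_scene.png

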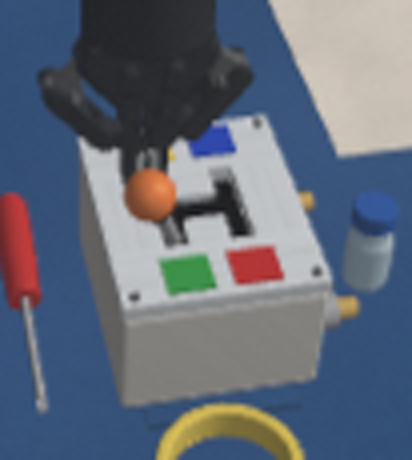

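```bash
python3 - <<'E'
from h import *;from rig import arm
for x in (.016,.019,.021,.0225,.024,.0255):
    arm.line_to(g2w(x,-.04,.133),velocity=.03); arm.sleep(.15)
    s=arm.observe();f=np.array(s['force']);print(round(s['t'],2),np.round(w2g(s['tool_pos']),4),'f',np.round([f[:2]@gx,f[:2]@gy,f[2]],1))
    look(arm,f's{x}')
    if f[:2]@gx<-6: break
arm.line_to(g2w(-.03,-.04,.133),velocity=.1)
arm.line_to(g2w(-.06,-.04,.30),velocity=.2)
arm.reach(g2w(-.06,-.25,.33),Q)
s=arm.observe();print(s['t'],s['tool_pos'],s['force'])
look(arm,'fin'); c=arm.camera('top');cv2.imwrite('pics/fin_full.png',c['image'])
E
```

```text
15.9 [ 0.0159 -0.04    0.1329] f [-1.4 -0.4 -0.6]
scene (105, (np.float64(285.22), np.float64(229.29)))
lever [-0.32317319  0.31663181] [0.00000000e+00 2.84217094e-14]
16.4 [ 0.0191 -0.04    0.133 ] f [-1.6  0.5 -1.3]
scene (105, (np.float64(285.77), np.float64(230.49)))
lever [-0.32062405  0.34320655] [5.68434189e-14 2.84217094e-14]
16.9 [ 0.021 -0.04   0.133] f [-2.3  0.9 -1.9]
scene (102, (np.float64(285.95), np.float64(231.22)))
lever [-0.32192401  0.35809993] [0. 0.]
17.4 [ 0.0221 -0.0399  0.1328] f [-4.5  1.2 -1.6]
scene (106, (np.float64(285.96), np.float64(231.41)))
lever [-0.32294593  0.36170079] [ 0.00000000e+00 -2.84217094e-14]
17.9 [ 0.023  -0.0399  0.1326] f [-6.4  1.  -0.7]
scene (105, (np.float64(286.0), np.float64(231.37)))
lever [-0.32195455  0.36123417] [0.00000000e+00 2.84217094e-14]
20.55 [ 0.52991574 -0.19174785  0.3294178 ] [ 0.22463447  0.57083844 -0.17457457]
top (62, (np.float64(268.55), np.float64(176.92)))
scene (98, (np.float64(286.18), np.float64(231.59)))
lever [-0.32558635  0.36527694] [-0.38113909  0.013749   -0.28780554  0.03817021]
```

View pics/fin_scene.png

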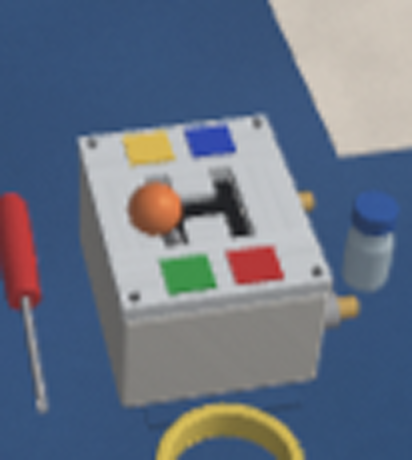

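View pics/fin_full.png

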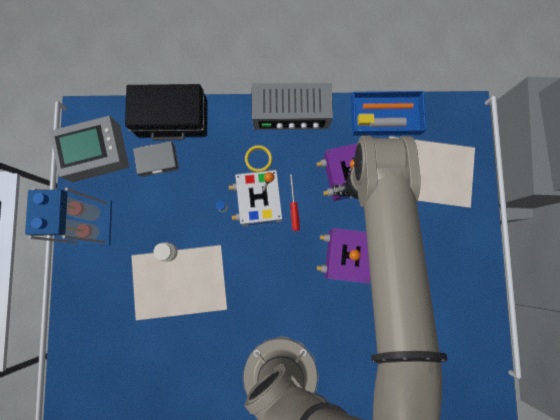

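The final pictures show the knob at the green end, at top (268.5,177) and scene (286,231.6). Both views give a=−0.326 and b=0.365. The bystanders sit at their original pixels, and the hand is well clear at z=0.33.

```bash
python3 -c "
from rig import arm
arm.sleep(.3);arm.finish_job();print(arm.observe()['t'])"
```

```text
the job is handed in; nothing more can be done
the job is handed in; nothing more can be done
```

The lever is home in the slot at the green tag, and the job is handed in. With the fingers shut, I pushed the knob across the middle channel from the +y side. I then went over and behind it and pushed it +x until the contact force rose to about 6 N at the end stop. After that I withdrew the hand.

- **Lever position:** with the hand clear, both views together give crosshead −0.326 rad and lever +0.365 rad, leaving about 0.4 px of residual. The stop is at 0.37 rad.
- **Hand and time:** the TCP was at z = 0.33 m with the wrist force near zero. The last clock reading before hand-in was about 20.6 s.
- **Bystanders:** in the final pictures they look unmoved. I checked this by eye and did not measure it.
- **Disagreements:** the arm blocked the top view during the first push, and I used only the scene camera's readings until the hand was clear. The first two-view fix of the knob was about 3 mm off the given 130 mm radius.

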